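# Turn the nursery sound machine down along its volume ring

### The arm

A 6-joint arm with a two-finger parallel gripper is mounted at the origin on the work surface. World frame = base frame: x ahead of the robot, y to its left, z up, the work surface at z = 0. Lengths are in m, angles in rad, forces in N, time in s.
With the tool pointing down it reaches from about 0.325 to 0.9 m from the base axis. Payload 6.1 kg.
Tool frame: the origin (TCP) lies midway between the tips of the shut fingers; the grasp point (between the pads) lies bot.grip_depth behind it (bot.grip_depth is the distance from the TCP to the grasp point, in m); z points along the fingers, y is the line along which they close (so a half turn about z gives the same grasp; the last joint's range is limited). The gripper opens to 85 mm and grips with 20 to 120 N. Pads are 22 mm wide; open, the fingers measure 114 mm over their backs; the gripper's body (76 mm by 85 mm) begins 54 mm behind the grasp point. The pads swing forward as they close: fully open they stand 13 mm farther back than shut.
Start: joints at [-1.456, 0.22, 1.526, -0, 1.395, -0.126], TCP at [0.149, -0.607, 0.231] pointing down, gripper open.
Joint ranges: [-2.98, 2.98], [-0.91, 2.08], [0.09, 2.57], [-1.24, 4.39], [0.2, 2.65], [-2.68, 2.68]. Speed limits (rad/s): [2.57, 2.57, 3.01, 3.14, 3.14, 3.14].

### API

Orientations are given as [roll, pitch, yaw] about the fixed x, y, z axes, in that order (R = Rz(yaw) Ry(pitch) Rx(roll)).
In Python, from rig import bot gives the robot as it stands. The module is installed in compiled form; this text tells all that it offers.
- The arm moves only by the tool move_arm, never from a script. Its argument "moves" is a list that holds one entry, the list of rows, each a list of 7 numbers: the closure, from -1 (fully open) to 1 (shut), then the shift along the tool's x, y, z in m, then the turn, a rotation vector about the tool's x, y, z in degrees. A call has 1 to 10 rows; each row shifts and turns the commanded pose from where the row before left it, along the tool's axes as they then stand; what a row does not reach is not made up. A row lasts 1/12 s, in which the tool goes at most 41.7 mm and 7.16 degrees, less where a joint would pass 70% of its speed; a pose out of reach is approached as far as the arm can. A call is refused whole if a number of a shift passes 0.0417 or a number of a turn 7.16, either way. A call with a gripper value outside its range is refused whole. The fingers move at their own pace and stop on an object; the grip force is fixed at half the most. Time passes only in rows, so rows that do not move let the fingers close. It gives the time, the measured TCP pose, the force, the opening and the grip force at its end, in the units of the state.
- bot.get_state(): the state, without advancing time (a new reading comes with each control period).
- bot.get_image(name): name is "scene" or "side" or "wrist"; returns a dict with "frame" (420x560x3 uint8, blue, green, red), "depth" (420x560 float32, m along the optical axis (not along the pixel's ray), 0 where there is no reading), "fx", "fy", "cx", "cy" (pixels), "dist" ([k1, k2, p1, p2, k3] as OpenCV has them; the pictures are not rectified), "position" and "attitude" of the camera in the world; the wrist camera has in their place "hand_eye" (4x4, takes a point from camera to tool coordinates, whose origin is the TCP and whose axes are the flange's). Camera axes: x right, y down, z forward; pixel columns grow to the right and rows downward; lengths in m; the calibration is good to about 2 mm. A picture is of the moment at which its call begins: read the wrist's pose just before it.
- bot.job_done(): hands the job in; it is judged then, once.
The state is a dict: "t": time; "joints": joint angles; "qvel": joint speeds; "effort": joint torques, N m; "ee_pos": TCP position; "tool_rot": TCP orientation; "wrist_force": force on the tool from outside, world axes, zero at the start; "ft_torque": the same for the moment, N m; "width": opening from 0.0 (shut) to 1.0 (fully open); "grasp_force": force on a finger pad.
Only numpy, scipy, OpenCV 4.12 (cv2) and the standard library are available. Lean on these libraries where they do the work, as an engineer would, in place of code of your own. Each camera call takes 0.05 s, during which the arm holds its last target. There are 200 camera calls.

### The job

The baby is asleep, so turn the sound machine on the nightstand right down: with closed fingertips pointing straight down, touch the wide, loud end of the tapering rubber volume ring on its top and slide lightly along the ring, staying centred on it and without lifting off on the way, all round the arc to the thin, quiet end, then take the hand away. Do not touch the round play button in the middle, press hard, or lift or shove the machine. Leave everything else untouched where it is.

Things in the scene. Friction and masses are not known exactly. Their poses are not given: they have to be found in the camera images.
- sound_machine: The sound machine: an upright squat drum, 136 mm across and 62 mm high to its flat white top, about 0.55 kg, grey fabric sides, standing loose on the nightstand on a rubber foot. Origin: centre of its underside; z up; its own -x side is the one with the gap in the volume ring (three tiny holes in the white top there).
- volume_ring: Dark rubber three-quarter ring on the top, centre line 46 mm in radius, 6 mm proud, upper face 68 mm above the nightstand, tapering from 17 mm wide (loud end) to 6 mm (quiet end). The whole ring floats on springs: gives from about 0.4 N, sinks 4 mm at 5 N (1.2 N per mm), then a hard stop. Origin: machine axis, 6 mm under the ring's upper face; axes as the machine's.
- play_button: The round grey play button, 30 mm across and 3 mm high, in the middle of the ring, its top 3 mm lower than the ring's upper face. Origin: centre of its underside. Not to be touched.
- ring_0 (a point): On the centre line of the ring's upper face: the wide, loud end (centre of its rounded end), where the stroke begins. The points ring_0 to ring_9 lie 30 degrees (24 mm) apart on the arc; from ring_0 they run anticlockwise seen from above.
- ring_1 (a point): On the centre line of the ring's upper face: point 1 of 9 along the arc after the loud end.
- ring_2 (a point): On the centre line of the ring's upper face: point 2 of 9 along the arc after the loud end.
- ring_3 (a point): On the centre line of the ring's upper face: point 3 of 9 along the arc after the loud end.
- ring_4 (a point): On the centre line of the ring's upper face: point 4 of 9 along the arc after the loud end.
- ring_5 (a point): On the centre line of the ring's upper face: point 5 of 9 along the arc after the loud end.
- ring_6 (a point): On the centre line of the ring's upper face: point 6 of 9 along the arc after the loud end.
- ring_7 (a point): On the centre line of the ring's upper face: point 7 of 9 along the arc after the loud end.
- ring_8 (a point): On the centre line of the ring's upper face: point 8 of 9 along the arc after the loud end.
- ring_9 (a point): On the centre line of the ring's upper face: the thin, quiet end (centre of its rounded end), where the stroke finishes.
- dish: Lidded white ceramic dish, 112 mm across, 79 mm high with its knob; bystander. Origin: centre of its underside.
- rattle: Yellow plastic rattle lying flat, 135 mm long along its x, 55 mm wide, 26 mm high; bystander. Origin: on the underside, about the middle of its length.
- teething_block: Beech teething block, a 45 mm rounded cube; bystander. Origin: centre of its underside.
- comb: White plastic comb lying flat, 150 mm long along its y, 34 mm wide, 5 mm high; bystander. Origin: underside, middle.
- thermometer: White digital thermometer lying flat, 130 mm long along its y, 18 mm wide, 10 mm high; bystander. Origin: underside, near the middle.
- bottle: Glass feeding bottle with cap, 62 mm across, 127 mm high, standing in the upper tray; bystander. Origin: centre of its underside.
- cream_jar: White cream jar, 60 mm across, 45 mm high, in the lower tray; bystander. Origin: centre of its underside.
- trays: Two tiers of clear acrylic trays, fixed, 220 by 320 mm, 162 mm high to the upper rim, long side along x, at the left side of the nightstand. Origin: centre of the underside.
Things that resemble listed ones, but are neither listed nor needed, are in the scene too. What is shaped like the sound_machine but pink is not meant.

How it is judged:
On the way, in this order (a step that is already met when the one before it is completed fails the run):
1. the closed fingertips touch the ring at its wide, loud end (within 11 mm) (contact force between the fingers and volume_ring above 0.2 N and horizontal distance between the grasp point and ring_0 below 0.011 m), for 0.05 s.
2. still touching the ring, they pass point 1 of 9 along the arc (within 11 mm) (contact force between the fingers and volume_ring above 0.2 N and horizontal distance between the grasp point and ring_1 below 0.011 m), for 0.05 s.
3. still touching the ring, they pass point 2 of 9 along the arc (within 11 mm) (contact force between the fingers and volume_ring above 0.2 N and horizontal distance between the grasp point and ring_2 below 0.011 m), for 0.05 s.
4. still touching the ring, they pass point 3 of 9 along the arc (within 11 mm) (contact force between the fingers and volume_ring above 0.2 N and horizontal distance between the grasp point and ring_3 below 0.011 m), for 0.05 s.
5. still touching the ring, they pass point 4 of 9 along the arc (within 11 mm) (contact force between the fingers and volume_ring above 0.2 N and horizontal distance between the grasp point and ring_4 below 0.011 m), for 0.05 s.
6. still touching the ring, they pass point 5 of 9 along the arc (within 11 mm) (contact force between the fingers and volume_ring above 0.2 N and horizontal distance between the grasp point and ring_5 below 0.011 m), for 0.05 s.
7. still touching the ring, they pass point 6 of 9 along the arc (within 11 mm) (contact force between the fingers and volume_ring above 0.2 N and horizontal distance between the grasp point and ring_6 below 0.011 m), for 0.05 s.
8. still touching the ring, they pass point 7 of 9 along the arc (within 11 mm) (contact force between the fingers and volume_ring above 0.2 N and horizontal distance between the grasp point and ring_7 below 0.011 m), for 0.05 s.
9. still touching the ring, they pass point 8 of 9 along the arc (within 11 mm) (contact force between the fingers and volume_ring above 0.2 N and horizontal distance between the grasp point and ring_8 below 0.011 m), for 0.05 s.
10. still touching the ring, they reach its thin, quiet end (within 11 mm) (contact force between the fingers and volume_ring above 0.2 N and horizontal distance between the grasp point and ring_9 below 0.011 m), for 0.05 s.
At the end, for the whole second after the job is handed in: The ring has been stroked from the loud end to the quiet end in light contact; the fingers are clear, the ring has sprung back up (within 0.8 mm), the machine stands upright, at rest, within 12 mm of where it stood, and every bystander is within 12 mm of its start (contact force between the fingers and sound_machine below 0.05 N and z of volume_ring in the frame of sound_machine above 0.0612 m and distance of each of sound_machine, dish, rattle, teething_block, comb, thermometer, bottle, cream_jar from where it was at the start of the episode below 0.012 m and angle between sound_machine's own z axis and vertical below 0.05 rad and linear speed of sound_machine below 0.02 m/s); the robot touches nothing.
It fails at once if the fingertips lift off part-way (5 to 18 mm above the ring over the middle of its arc) (z of the grasp point in the frame of sound_machine between 0.092 and 0.105 m and (horizontal distance between the grasp point and ring_2 below 0.013 m or horizontal distance between the grasp point and ring_3 below 0.013 m or horizontal distance between the grasp point and ring_4 below 0.013 m or horizontal distance between the grasp point and ring_5 below 0.013 m or horizontal distance between the grasp point and ring_6 below 0.013 m or horizontal distance between the grasp point and ring_7 below 0.013 m)).
It fails at once if the play button is touched (contact force between anything else and play_button above 0.3 N).
It fails at once if the machine is pressed hard (more than 14 N) (contact force between the fingers and sound_machine above 14 N).
It fails at once if the machine is lifted, tipped or shoved more than 12 mm (height (world z) of sound_machine above 0.006 m or angle between sound_machine's own z axis and vertical above 0.08 rad or distance of sound_machine from where it was at the start of the episode above 0.012 m).
It fails at once if a bystander or the trays are struck with the fingers (over 3 N) or a bystander is moved more than 12 mm (distance of any of dish, rattle, teething_block, comb, thermometer, bottle, cream_jar from where it was at the start of the episode above 0.012 m or contact force between the fingers and dish above 3 N or contact force between the fingers and rattle above 3 N or contact force between the fingers and teething_block above 3 N or contact force between the fingers and comb above 3 N or contact force between the fingers and thermometer above 3 N or contact force between the fingers and bottle above 3 N or contact force between the fingers and cream_jar above 3 N or contact force between the fingers and trays above 3 N).
It also fails if it takes over 56 s, if anything falls off the work surface, if the arm or the gripper's body presses on something with over 40 N, if the wrist force passes 120 N, or if a joint passes its speed limit or range.

## Working session

There is one attempt and no reset: what is moved stays moved. The work goes in short steps, Python scripts to look and compute and a tool call to move; the robot and the scene stay as the last step left them, time stands still between calls to the robot, and variables do not carry over. Pictures are saved under pics/ and viewed, at most 10 in all, crops included, and the job is handed in when it is done.

Besides the shell and the picture viewer there is one more tool, called after ">>>" by a JSON object that holds its "op" and its "data". move_arm: Moves the arm, as the interface text tells. Its arguments: {"type":"object","properties":{"moves":{"type":"array"}},"required":["moves"]}

```bash
mkdir -p pics
python3 - <<'E'
from rig import bot
import cv2,numpy as np
print(bot.get_state(),bot.grip_depth)
for n in["scene","wrist"]:
    d=bot.get_image(n);cv2.imwrite(f"pics/{n}1.png",d["frame"])
    np.savez(f"{n}1.npz",**d)
    print({k:v for k,v in d.items() if k not in("frame","depth")})
E
```

```text
{'t': 0.0, 'joints': array([-1.45610717e+00,  2.21250181e-01,  1.52761686e+00, -2.34944084e-05,
        1.39471857e+00, -1.26056657e-01]), 'qvel': array([-7.39920184e-05, -8.39806346e-04, -5.80619385e-04,  3.52940381e-04,
       -1.62301389e-03, -1.34302161e-03]), 'effort': array([ 8.13311658e-05, -4.96893096e+01, -3.89399636e+01, -2.23410434e-04,
        1.10668904e-02, -5.71742248e-05]), 'ee_pos': array([ 0.14896081, -0.6063544 ,  0.23018131]), 'tool_rot': array([-3.13961260e+00, -2.27621294e-04,  2.40749723e-01]), 'wrist_force': array([-0.1956629 ,  0.19490876, -0.06610393]), 'ft_torque': array([-0.02512088, -0.05281246, -0.05209545]), 'grasp_force': 0.0, 'width': 0.9970854591536373} 0.0187
{'fx': 394.7503536242477, 'fy': 394.7503536242477, 'cx': 275.945000243609, 'cy': 212.0585393677676, 'dist': array([-0.10773149,  0.        ,  0.        ,  0.        ,  0.        ]), 'position': array([1.22167134, 0.07712941, 0.87637671]), 'attitude': array([-2.4330054 ,  0.0045245 ,  1.65869346])}
{'fx': 316.6724195147752, 'fy': 316.6724195147752, 'cx': 284.08531385769896, 'cy': 211.02957244328672, 'dist': array([-0.04968691,  0.        ,  0.        ,  0.        ,  0.        ]), 'hand_eye': array([[ 1.04825884e-03, -9.51522121e-01, -3.07578532e-01,
         7.94567960e-02],
       [ 9.99999405e-01,  1.09015545e-03,  3.56045247e-05,
        -3.86836472e-05],
       [ 3.01429921e-04, -3.07578387e-01,  9.51522698e-01,
        -1.41527191e-01],
       [ 0.00000000e+00,  0.00000000e+00,  0.00000000e+00,
         1.00000000e+00]])}
```

View pics/scene1.png

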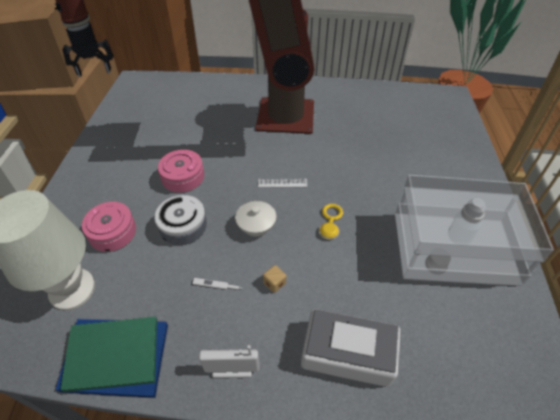

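View pics/wrist1.png

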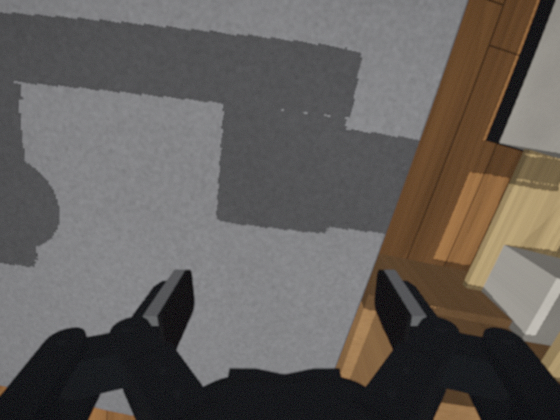

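The scene shows three drums: pink at (181,170), pink at (109,226), and grey-white with a dark ring at (180,217). The last one fits the description (grey sides, dark tapering ring). The wrist view shows only bare nightstand. Next I'll locate the drum and confirm it in an enlarged crop.

```bash
cat > h.py <<'E'
import numpy as np,cv2
from scipy.spatial.transform import Rotation as R
def pose(d,st=None):
    if "position" in d: return R.from_euler("xyz",d["attitude"]).as_matrix(),np.array(d["position"])
    T=np.eye(4);T[:3,:3]=R.from_euler("xyz",st["tool_rot"]).as_matrix();T[:3,3]=st["ee_pos"];T=T@d["hand_eye"]
    return T[:3,:3],T[:3,3]
def K(d): return np.array([[d["fx"],0,d["cx"]],[0,d["fy"],d["cy"]],[0,0,1.]])
def rays(d,uv): 
    p=cv2.undistortPoints(np.array(uv,float).reshape(-1,1,2),K(d),np.array(d["dist"]))[:,0]
    return np.c_[p,np.ones(len(p))]
def onplane(d,uv,z,st=None):
    Rm,t=pose(d,st);r=rays(d,uv)@Rm.T
    return t+r*((z-t[2])/r[:,2])[:,None]
def bydepth(d,uv,st=None):
    Rm,t=pose(d,st);z=np.array([d["depth"][int(v),int(u)] for u,v in uv])
    return t+(rays(d,uv)*z[:,None])@Rm.T
E
python3 - <<'E'
from h import *
d=dict(np.load("scene1.npz"))
uv=[(180,213),(181,210),(253,217),(109,215),(181,160),(330,230),(275,278),(283,183),(217,285)]
print(onplane(d,uv[:2],.062).round(3));print(bydepth(d,uv).round(3))
c=d["frame"][185:250,140:225];cv2.imwrite("pics/c1.png",cv2.resize(c,None,fx=8,fy=8,interpolation=cv2.INTER_CUBIC))
E
```

```text
[[ 0.552 -0.249  0.062]
 [ 0.541 -0.249  0.062]]
[[ 0.554 -0.248  0.064]
 [ 0.544 -0.247  0.066]
 [ 0.546 -0.048  0.058]
 [ 0.578 -0.445  0.065]
 [ 0.344 -0.298  0.066]
 [ 0.547  0.162  0.025]
 [ 0.723  0.027  0.045]
 [ 0.352  0.019 -0.   ]
 [ 0.737 -0.117  0.014]]
```

View pics/c1.png

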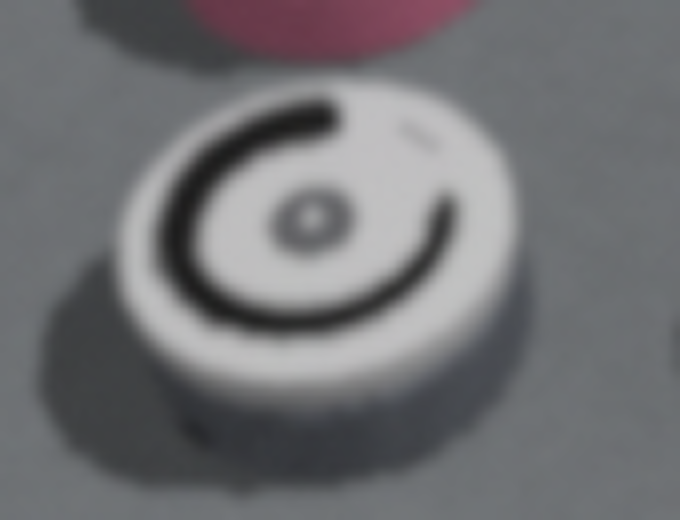

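The crop confirms the drum: white top, dark ring tapering anticlockwise, and small holes at the gap at upper right. The wide end is at crop (325,115), the thin end at (448,205) and the centre at about (313,218), which is roughly (0.55, -0.249). I'll move above it and shut the fingers on the way.

>>> {"op": "move_arm", "data": {"moves": [[[1,0.0335,-0.0163,-0.002,0,0,0],[1,0.0335,-0.0163,-0.002,0,0,0],[1,0.0335,-0.0163,-0.002,0,0,0],[1,0.0335,-0.0163,-0.002,0,0,0],[1,0.0335,-0.0163,-0.002,0,0,0],[1,0.0335,-0.0163,-0.002,0,0,0],[1,0.0335,-0.0163,-0.002,0,0,0],[1,0.0335,-0.0163,-0.002,0,0,0],[1,0.0335,-0.0163,-0.002,0,0,0],[1,0.0335,-0.0163,-0.002,0,0,0]]]}}

```text
t: 0.93
ee_pos: [0.4365, -0.3671, 0.251]
tool_rot: [-3.141, 0.0, 0.241]
wrist_force: [0.5, -0.0, 0.1]
width: -0.0
grasp_force: 0.0
```

>>> {"op": "move_arm", "data": {"moves": [[[1,0.0335,-0.0163,0,0,0,0],[1,0.0335,-0.0163,0,0,0,0],[1,0.0335,-0.0163,0,0,0,0],[1,0.0335,-0.0163,0,0,0,0],[1,0.0335,-0.0163,0,0,0,0],[1,0,0,0,0,0,0],[1,0,0,0,0,0,0],[1,0,0,0,0,0,0]]]}}

```text
t: 1.6
ee_pos: [0.5783, -0.2496, 0.2506]
tool_rot: [-3.141, 0.001, 0.242]
wrist_force: [-0.3, -0.9, 0.4]
width: 0.003
grasp_force: 0.0
```

Run:
```python
from rig import bot
from h import *
st=bot.get_state();d=bot.get_image("wrist")
print(st);np.save("st2.npy",st,allow_pickle=True);np.savez("wrist2.npz",**d)
cv2.imwrite("pics/w2.png",d["frame"])
```

```text
{'t': 1.6, 'joints': array([-5.32312554e-01,  2.21262956e-01,  1.48927380e+00, -5.77326171e-04,
        1.43243592e+00,  7.97033146e-01]), 'qvel': array([-0.02929552, -0.01398214,  0.00607809, -0.00011869, -0.00034518,
        0.00191339]), 'effort': array([ 1.24275785e+00, -4.99145079e+01, -3.96058989e+01,  1.13650938e-01,
       -1.34830011e-02,  1.72436424e-02]), 'ee_pos': array([ 0.57825871, -0.24961013,  0.2505898 ]), 'tool_rot': array([-3.14103717e+00,  1.38664452e-03,  2.41531032e-01]), 'wrist_force': array([-0.29167125, -0.93207164,  0.36810106]), 'ft_torque': array([-0.04563973,  0.02930098, -0.05743494]), 'grasp_force': 0.0, 'width': 0.0032174518605809824}
```

View pics/w2.png

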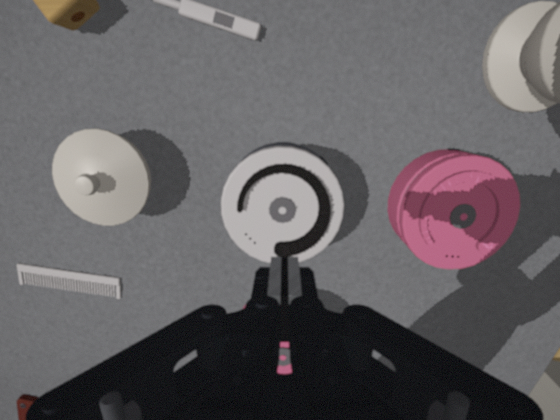

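The wrist view shows the machine centred at (282,209), the loud end at (281,249) just ahead of the fingertips, the thin end at (241,209) and the holes at (250,238). I'll fit the ring on the plane z = 0.068.

Run:
```python
from h import *
from scipy.optimize import least_squares
d=dict(np.load("wrist2.npz"));st=np.load("st2.npy",allow_pickle=True).item()
g=cv2.cvtColor(d["frame"],cv2.COLOR_BGR2GRAY)
v,u=np.mgrid[150:256,222:343];uv=np.c_[u.ravel(),v.ravel()]
P=onplane(d,uv,.068,st);I=g[150:256,222:343].ravel()
c0=onplane(d,[(282,209.5)],.065,st)[0][:2];print("button",c0)
r=np.hypot(*(P[:,:2]-c0).T)
m=(I<80)&(r>.034)&(r<.057)
c=c0
# model: centre, loud angle -> centreline radius per angle
Q=P[m,:2]
f=least_squares(lambda p:np.hypot(*(Q-p).T)-.046,c0);c=f.x
# per-angle mid radius refit
for _ in range(4):
    a=np.arctan2(*(Q-c).T[::-1]);b=(np.degrees(a)//6).astype(int)
    M=np.array([Q[b==k].mean(0) for k in np.unique(b) if (b==k).sum()>4])
    f=least_squares(lambda p:np.hypot(*(M-p[:2]).T)-p[2],[*c,.046]);c=f.x[:2]
print("fit",f.x, np.abs(f.fun).max())
a=np.degrees(np.arctan2(*(Q-c).T[::-1]));h,_=np.histogram(a,np.arange(-180,181,10))
for k,n in zip(range(-180,180,10),h):print(k,n,end="; ")
H=onplane(d,[(250.5,238.5)],.062,st)[0][:2]-c;print("\nholes",np.hypot(*H),np.degrees(np.arctan2(H[1],H[0])))
for n,p in[("thin",(241,209)),("loud",(281,249))]:
    H=onplane(d,[p],.068,st)[0][:2]-c;print(n,np.hypot(*H),np.degrees(np.arctan2(H[1],H[0])))
ms=(g>150)&(np.indices(g.shape)[1]>215)&(np.indices(g.shape)[1]<350)&(np.indices(g.shape)[0]<250)&(np.indices(g.shape)[0]>140)
dd=bydepth(d,[(262,209),(300,230),(270,182),(326,200)],st);print(dd.round(4))
crop=d["frame"][135:275,210:355];cv2.imwrite("pics/c2.png",cv2.resize(crop,None,fx=4,fy=4,interpolation=cv2.INTER_CUBIC))
```

```text
button [ 0.55359653 -0.25322152]
fit [ 0.55396995 -0.25354964  0.04566925] 0.000677309322724029
-180 57; -170 100; -160 96; -150 90; -140 91; -130 89; -120 89; -110 89; -100 87; -90 81; -80 84; -70 78; -60 74; -50 74; -40 76; -30 72; -20 71; -10 67; 0 60; 10 62; 20 59; 30 56; 40 55; 50 52; 60 44; 70 40; 80 37; 90 37; 100 12; 110 0; 120 0; 130 0; 140 0; 150 0; 160 0; 170 0; 
holes 0.050676943621157045 148.54190131812413
thin 0.04446413881799431 102.3157599796904
loud 0.04580312651686159 -168.10476917716463
[[ 0.5477 -0.2321  0.0611]
 [ 0.534  -0.2788  0.0616]
 [ 0.5794 -0.2337  0.0619]
 [ 0.5759 -0.2961  0.0672]]
```

View pics/c2.png

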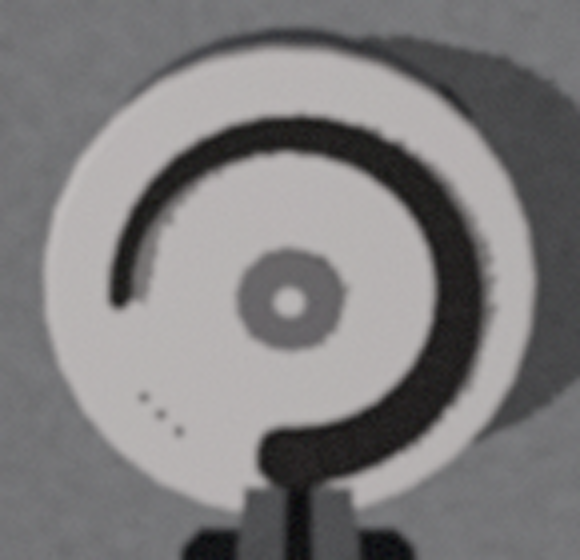

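The ring fit gives centre (0.554, -0.2535) and radius 45.7 mm against a nominal 46. The loud end is at -167° and the quiet end at 103°, and the holes at 148° lie midway across the gap. I'll go above ring_0 at (0.509, -0.264) and then descend.

>>> {"op": "move_arm", "data": {"moves": [[[1,-0.0235,-0.001,0,0,0,0],[1,-0.0235,-0.001,0,0,0,0],[1,-0.0235,-0.001,0,0,0,0],[1,0,0,0.03,0,0,0],[1,0,0,0.035,0,0,0],[1,0,0,0.035,0,0,0],[1,0,0,0.03,0,0,0],[1,0,0,0.02,0,0,0],[1,0,0,0.01,0,0,0],[1,0,0,0,0,0,0]]]}}

```text
t: 2.48
ee_pos: [0.507, -0.2635, 0.0887]
tool_rot: [-3.138, 0.003, 0.239]
wrist_force: [-0.4, -0.1, -0.9]
width: -0.0
grasp_force: 0.0
```

>>> {"op": "move_arm", "data": {"moves": [[[1,0,0,0,0,0,0],[1,0,0,0,0,0,0],[1,0,0,0,0,0,0]]]}}

```text
t: 2.73
ee_pos: [0.5108, -0.2647, 0.0936]
tool_rot: [3.139, -0.002, 0.24]
wrist_force: [-0.2, -1.3, -0.2]
width: -0.003
grasp_force: 0.0
```

Run:
```python
from rig import bot
from h import *
st=bot.get_state();d=bot.get_image("wrist")
print(st["ee_pos"],st["tool_rot"],st["wrist_force"])
c=d["frame"][150:410,150:420];cv2.imwrite("pics/c3.png",cv2.resize(c,None,fx=2,fy=2))
```

```text
[ 0.51077204 -0.26471871  0.09358996] [ 3.13870098e+00 -2.47091854e-03  2.40496434e-01] [-0.20580071 -1.27633094 -0.15674409]
```

View pics/c3.png

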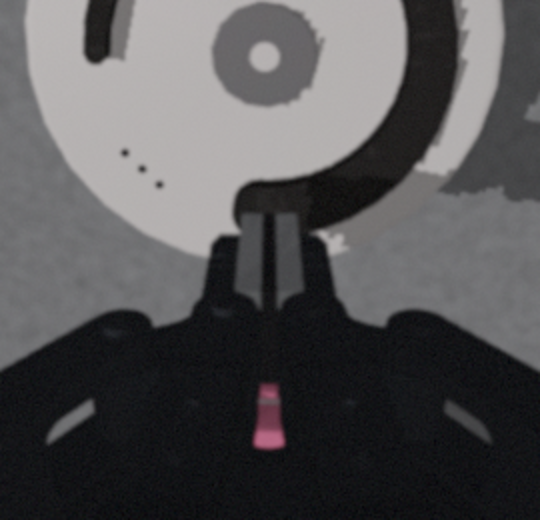

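The fingertips at crop (268,212) sit over the wide end, still about 25 mm above it, and the hole marks and thin end are in the expected places. I'll come down gently.

>>> {"op": "move_arm", "data": {"moves": [[[1,0,0,0.005,0,0,0],[1,0,0,0.005,0,0,0],[1,0,0,0.005,0,0,0],[1,0,0,0,0,0,0],[1,0,0,0,0,0,0],[1,0,0,0,0,0,0],[1,0,0,0,0,0,0]]]}}

```text
t: 3.37
ee_pos: [0.5097, -0.2636, 0.0764]
tool_rot: [3.141, -0.0, 0.241]
wrist_force: [0.1, 0.4, 0.4]
width: 0.001
grasp_force: 0.0
```

>>> {"op": "move_arm", "data": {"moves": [[[1,0,0,0,0,0,0]]]}}

```text
t: 3.45
ee_pos: [0.5097, -0.2637, 0.0765]
tool_rot: [3.141, -0.0, 0.241]
wrist_force: [0.2, -0.1, -0.0]
width: 0.003
grasp_force: 0.0
```

>>> {"op": "move_arm", "data": {"moves": [[[1,0,0,0,0,0,0]]]}}

```text
t: 3.53
ee_pos: [0.5097, -0.2637, 0.0765]
tool_rot: [3.141, -0.0, 0.241]
wrist_force: [-0.3, 0.5, 0.1]
width: 0.002
grasp_force: 0.0
```

>>> {"op": "move_arm", "data": {"moves": [[[1,0,0,0,0,0,0]]]}}

```text
t: 3.62
ee_pos: [0.5097, -0.2637, 0.0765]
tool_rot: [3.141, -0.0, 0.241]
wrist_force: [0.5, 0.1, -0.3]
width: -0.003
grasp_force: 0.0
```

>>> {"op": "move_arm", "data": {"moves": [[[1,0,0,0.002,0,0,0],[1,0,0,0.002,0,0,0],[1,0,0,0.002,0,0,0],[1,0,0,0.001,0,0,0],[1,0,0,0,0,0,0],[1,0,0,0,0,0,0]]]}}

```text
t: 4.12
ee_pos: [0.5095, -0.2635, 0.0691]
tool_rot: [-3.141, 0.0, 0.241]
wrist_force: [0.1, -0.8, -0.3]
width: 0.002
grasp_force: 0.0
```

>>> {"op": "move_arm", "data": {"moves": [[[1,0,0,0.001,0,0,0],[1,0,0,0.001,0,0,0],[1,0,0,0,0,0,0],[1,0,0,0,0,0,0]]]}}

```text
t: 4.45
ee_pos: [0.5097, -0.2637, 0.0675]
tool_rot: [3.141, -0.0, 0.241]
wrist_force: [-0.6, -0.3, 1.0]
width: -0.005
grasp_force: 0.5
```

>>> {"op": "move_arm", "data": {"moves": [[[1,0,0,0.001,0,0,0],[1,0,0,0,0,0,0],[1,0,0,0,0,0,0]]]}}

```text
t: 4.7
ee_pos: [0.5098, -0.2637, 0.0666]
tool_rot: [3.141, -0.0, 0.241]
wrist_force: [0.3, -0.6, 2.2]
width: 0.003
grasp_force: 1.1
```

>>> {"op": "move_arm", "data": {"moves": [[[1,0,0,0,0,0,0]]]}}

```text
t: 4.78
ee_pos: [0.5097, -0.2637, 0.0665]
tool_rot: [3.141, -0.0, 0.241]
wrist_force: [0.9, 0.5, 2.0]
width: 0.002
grasp_force: 1.1
```

Light contact: about 2 N at z = 0.0665, so the ring's face is at 0.068 as specified. Next I'll work out the arc in tool axes.

Run:
```python
import numpy as np
c=np.array([.554,-.2535]);y=.241;p=np.array([.5097,-.2637])
for k in range(18):
    a=np.radians(-167.2+15*(k+1));q=c+.046*np.array([np.cos(a),np.sin(a)])
    w=(q-p)/5*1000;print(k,"%.1f %.1f"%(w@[np.cos(y),np.sin(y)],w@[np.sin(y),-np.cos(y)]),q.round(4));p=q
```

```text
0 0.2 2.4 [ 0.5133 -0.275 ]
1 0.9 2.2 [ 0.5202 -0.2848]
2 1.4 1.9 [ 0.5295 -0.2924]
3 1.9 1.5 [ 0.5404 -0.2974]
4 2.2 1.0 [ 0.5522 -0.2995]
5 2.4 0.4 [ 0.5642 -0.2984]
6 2.4 -0.3 [ 0.5755 -0.2942]
7 2.2 -0.9 [ 0.5853 -0.2873]
8 1.9 -1.4 [ 0.5929 -0.278 ]
9 1.5 -1.9 [ 0.5979 -0.2671]
10 1.0 -2.2 [ 0.6    -0.2553]
11 0.4 -2.4 [ 0.5989 -0.2433]
12 -0.3 -2.4 [ 0.5947 -0.232 ]
13 -0.9 -2.2 [ 0.5878 -0.2222]
14 -1.4 -1.9 [ 0.5785 -0.2146]
15 -1.9 -1.5 [ 0.5676 -0.2096]
16 -2.2 -1.0 [ 0.5558 -0.2075]
17 -2.4 -0.4 [ 0.5438 -0.2086]
```

>>> {"op": "move_arm", "data": {"moves": [[[1,0.0002,0.0024,0.0002,0,0,0],[1,0.0002,0.0024,0,0,0,0],[1,0.0002,0.0024,0,0,0,0],[1,0.0002,0.0024,0,0,0,0],[1,0.0002,0.0024,0,0,0,0],[1,0.0009,0.0022,0,0,0,0],[1,0.0009,0.0022,0,0,0,0],[1,0.0009,0.0022,0,0,0,0],[1,0.0009,0.0022,0,0,0,0],[1,0.0009,0.0022,0,0,0,0]]]}}

```text
t: 5.62
ee_pos: [0.5205, -0.2848, 0.0661]
tool_rot: [-3.142, 0.0, 0.241]
wrist_force: [-1.7, 1.9, 2.8]
width: -0.002
grasp_force: 1.4
```

>>> {"op": "move_arm", "data": {"moves": [[[1,0.0014,0.0019,0,0,0,0],[1,0.0014,0.0019,0,0,0,0],[1,0.0014,0.0019,0,0,0,0],[1,0.0014,0.0019,0,0,0,0],[1,0.0014,0.0019,0,0,0,0],[1,0.0019,0.0015,0,0,0,0],[1,0.0019,0.0015,0,0,0,0],[1,0.0019,0.0015,0,0,0,0],[1,0.0019,0.0015,0,0,0,0],[1,0.0019,0.0015,0,0,0,0]]]}}

```text
t: 6.45
ee_pos: [0.5407, -0.2973, 0.0661]
tool_rot: [3.142, 0.0, 0.241]
wrist_force: [-1.0, 0.9, 4.2]
width: -0.005
grasp_force: 1.4
```

>>> {"op": "move_arm", "data": {"moves": [[[1,0.0022,0.001,0,0,0,0],[1,0.0022,0.001,0,0,0,0],[1,0.0022,0.001,0,0,0,0],[1,0.0022,0.001,0,0,0,0],[1,0.0022,0.001,0,0,0,0],[1,0.0024,0.0004,0,0,0,0],[1,0.0024,0.0004,0,0,0,0],[1,0.0024,0.0004,0,0,0,0],[1,0.0024,0.0004,0,0,0,0],[1,0.0024,0.0004,0,0,0,0]]]}}

```text
t: 7.28
ee_pos: [0.5647, -0.2985, 0.0661]
tool_rot: [3.142, 0.0, 0.241]
wrist_force: [-1.5, -0.3, 2.0]
width: -0.005
grasp_force: 1.3
```

Run:
```python
from rig import bot
from h import *
d=bot.get_image("wrist")
c=d["frame"][130:390,150:420];cv2.imwrite("pics/c4.png",cv2.resize(c,None,fx=2,fy=2))
```

```text
(no output)
```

View pics/c4.png

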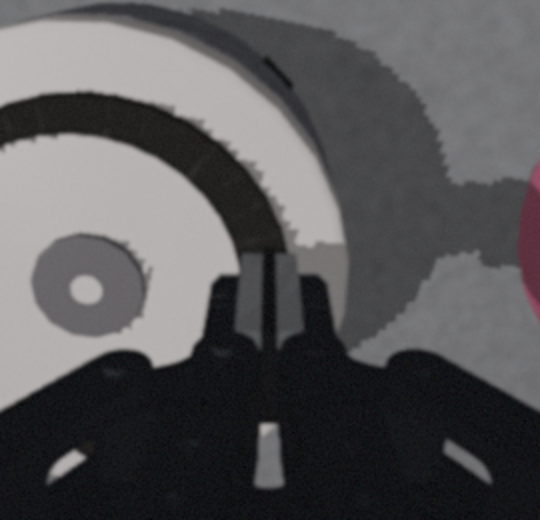

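The fingertips at crop (268,253) are centred on the ring, whose band spans about 240–290 there. I'll continue.

>>> {"op": "move_arm", "data": {"moves": [[[1,0.0024,-0.0003,0,0,0,0],[1,0.0024,-0.0003,0,0,0,0],[1,0.0024,-0.0003,0,0,0,0],[1,0.0024,-0.0003,0,0,0,0],[1,0.0024,-0.0003,0,0,0,0],[1,0.0022,-0.0009,0,0,0,0],[1,0.0022,-0.0009,0,0,0,0],[1,0.0022,-0.0009,0,0,0,0],[1,0.0022,-0.0009,0,0,0,0],[1,0.0022,-0.0009,0,0,0,0]]]}}

```text
t: 8.17
ee_pos: [0.5856, -0.2871, 0.0662]
tool_rot: [3.141, -0.0, 0.241]
wrist_force: [-1.5, -1.3, 2.9]
width: 0.002
grasp_force: 1.3
```

>>> {"op": "move_arm", "data": {"moves": [[[1,0.0019,-0.0014,0,0,0,0],[1,0.0019,-0.0014,0,0,0,0],[1,0.0019,-0.0014,0,0,0,0],[1,0.0019,-0.0014,0,0,0,0],[1,0.0019,-0.0014,0,0,0,0],[1,0.0015,-0.0019,0,0,0,0],[1,0.0015,-0.0019,0,0,0,0],[1,0.0015,-0.0019,0,0,0,0],[1,0.0015,-0.0019,0,0,0,0],[1,0.0015,-0.0019,0,0,0,0]]]}}

```text
t: 9.0
ee_pos: [0.5981, -0.2669, 0.0661]
tool_rot: [3.141, -0.0, 0.241]
wrist_force: [-1.1, -2.0, 2.9]
width: 0.001
grasp_force: 1.3
```

>>> {"op": "move_arm", "data": {"moves": [[[1,0.001,-0.0022,0,0,0,0],[1,0.001,-0.0022,0,0,0,0],[1,0.001,-0.0022,0,0,0,0],[1,0.001,-0.0022,0,0,0,0],[1,0.001,-0.0022,0,0,0,0],[1,0.0004,-0.0024,0,0,0,0],[1,0.0004,-0.0024,0,0,0,0],[1,0.0004,-0.0024,0,0,0,0],[1,0.0004,-0.0024,0,0,0,0],[1,0.0004,-0.0024,0,0,0,0]]]}}

```text
t: 9.83
ee_pos: [0.5992, -0.2429, 0.0661]
tool_rot: [3.142, -0.0, 0.241]
wrist_force: [-0.1, -2.2, 2.3]
width: -0.002
grasp_force: 1.3
```

Run:
```python
from rig import bot
from h import *
d=bot.get_image("wrist")
c=d["frame"][130:410,50:420];cv2.imwrite("pics/c5.png",cv2.resize(c,None,fx=2,fy=2))
```

```text
(no output)
```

View pics/c5.png

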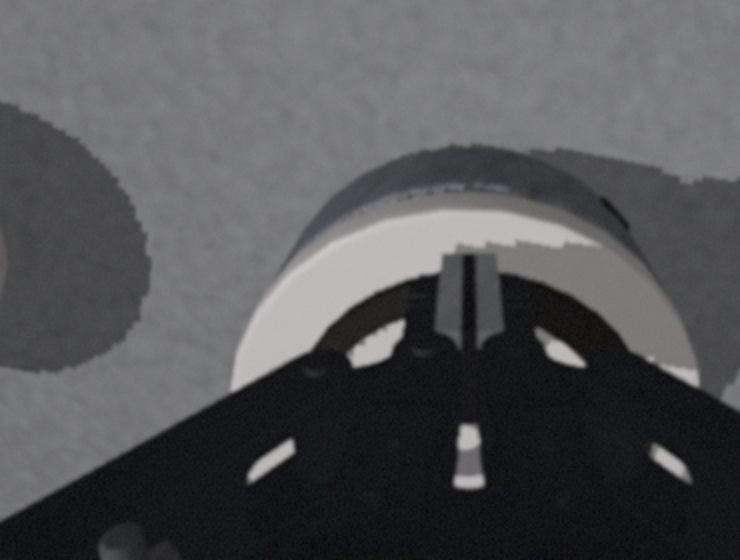

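The fingertips at crop (468,255) overlap the ring, whose outer edge is about y = 272. The 22 mm pad overhangs it evenly, and the machine hasn't moved noticeably. On to the end.

>>> {"op": "move_arm", "data": {"moves": [[[1,-0.0003,-0.0024,0,0,0,0],[1,-0.0003,-0.0024,0,0,0,0],[1,-0.0003,-0.0024,0,0,0,0],[1,-0.0003,-0.0024,0,0,0,0],[1,-0.0003,-0.0024,0,0,0,0],[1,-0.0009,-0.0022,0,0,0,0],[1,-0.0009,-0.0022,0,0,0,0],[1,-0.0009,-0.0022,0,0,0,0],[1,-0.0009,-0.0022,0,0,0,0],[1,-0.0009,-0.0022,0,0,0,0]]]}}

```text
t: 10.72
ee_pos: [0.5878, -0.222, 0.0661]
tool_rot: [3.142, -0.0, 0.241]
wrist_force: [0.5, -1.8, 2.3]
width: -0.002
grasp_force: 1.3
```

>>> {"op": "move_arm", "data": {"moves": [[[1,-0.0014,-0.0019,0,0,0,0],[1,-0.0014,-0.0019,0,0,0,0],[1,-0.0014,-0.0019,0,0,0,0],[1,-0.0014,-0.0019,0,0,0,0],[1,-0.0014,-0.0019,0,0,0,0],[1,-0.0019,-0.0015,0,0,0,0],[1,-0.0019,-0.0015,0,0,0,0],[1,-0.0019,-0.0015,0,0,0,0],[1,-0.0019,-0.0015,0,0,0,0],[1,-0.0019,-0.0015,0,0,0,0]]]}}

```text
t: 11.55
ee_pos: [0.5677, -0.2095, 0.0661]
tool_rot: [-3.142, -0.0, 0.241]
wrist_force: [1.8, -0.7, 3.1]
width: -0.001
grasp_force: 1.3
```

>>> {"op": "move_arm", "data": {"moves": [[[1,-0.0022,-0.001,0,0,0,0],[1,-0.0022,-0.001,0,0,0,0],[1,-0.0022,-0.001,0,0,0,0],[1,-0.0022,-0.001,0,0,0,0],[1,-0.0022,-0.001,0,0,0,0],[1,-0.0024,-0.0004,0,0,0,0],[1,-0.0024,-0.0004,0,0,0,0],[1,-0.0024,-0.0004,0,0,0,0],[1,-0.0024,-0.0004,0,0,0,0],[1,-0.0024,-0.0004,0,0,0,0]]]}}

```text
t: 12.38
ee_pos: [0.5436, -0.2083, 0.0661]
tool_rot: [-3.142, 0.0, 0.241]
wrist_force: [2.8, -0.5, 3.3]
width: 0.001
grasp_force: 1.3
```

>>> {"op": "move_arm", "data": {"moves": [[[1,0,0,0,0,0,0],[1,0,0,0,0,0,0]]]}}

```text
t: 12.55
ee_pos: [0.5433, -0.2083, 0.0659]
tool_rot: [-3.141, 0.001, 0.241]
wrist_force: [-0.2, 0.4, 3.8]
width: 0.001
grasp_force: 1.4
```

Contact held to the end. Now lift straight up and check.

>>> {"op": "move_arm", "data": {"moves": [[[1,0,0,-0.003,0,0,0],[1,0,0,-0.008,0,0,0],[1,0,0,-0.015,0,0,0],[1,0,0,-0.025,0,0,0],[1,0,0,-0.03,0,0,0],[1,0,0,-0.03,0,0,0],[1,0,0,-0.03,0,0,0],[1,0,0,-0.03,0,0,0],[1,0,0,-0.01,0,0,0],[1,0,0,0,0,0,0]]]}}

```text
t: 13.38
ee_pos: [0.5454, -0.2091, 0.2511]
tool_rot: [3.137, -0.004, 0.241]
wrist_force: [0.2, -0.3, 0.7]
width: -0.001
grasp_force: 0.0
```

>>> {"op": "move_arm", "data": {"moves": [[[1,0.015,0,0,0,0,0],[1,0.02,0,0,0,0,0],[1,0.015,0,0,0,0,0],[1,0,0,0,0,0,0],[1,0,0,0,0,0,0],[1,0,0,0,0,0,0],[1,0,0,0,0,0,0],[1,0,0,0,0,0,0]]]}}

```text
t: 14.05
ee_pos: [0.5917, -0.1966, 0.2467]
tool_rot: [-3.141, 0.001, 0.24]
wrist_force: [1.3, -0.3, -0.6]
width: 0.002
grasp_force: 0.0
```

Run:
```python
from rig import bot
from h import *
st=bot.get_state();d=bot.get_image("wrist");print(st["t"],st["ee_pos"],st["wrist_force"])
cv2.imwrite("pics/w6.png",d["frame"])
s=bot.get_image("scene");a=np.load("scene1.npz")["frame"].astype(int)
df=np.abs(s["frame"].astype(int)-a).max(2)[190:250,145:215];print((df>40).sum())
```

```text
14.05 [ 0.59166001 -0.19659646  0.24674122] [ 1.31474128 -0.26258189 -0.5642216 ]
0
```

View pics/w6.png

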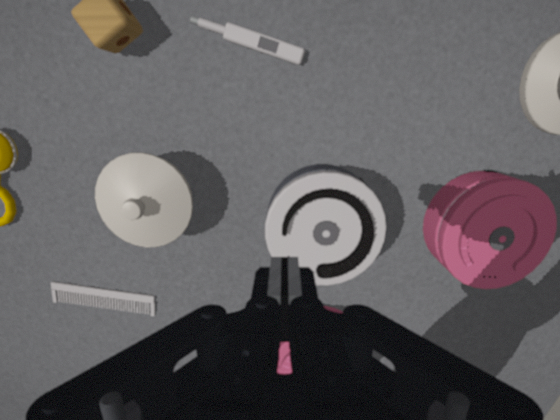

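The machine is at (325,228), upright, with the hand clear and everything else in place. The scene camera's view of the machine is unchanged from the start, so I'll hand the job in.

```bash
python3 -c "
from rig import bot
print(bot.job_done())"
```

```text
the job is handed in; nothing more can be done
None
```

I stroked the volume ring from the loud end to the quiet end in unbroken light contact, with wrist readings of about 2–4 N, then lifted the hand clear and handed the job in; the machine did not visibly move, but the hand-in returned no verdict.

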